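# Load the tasting carrier, pinch its catches and lift it out

### The job

On the cheese counter, put the two honey jars (yellow lids) one after the other into the two pockets of the wooden tasting carrier while it is still locked in its dock, each fully down. Then pinch the carrier's two orange catches together and lift it, loaded and level, straight up until it is about 12 cm above its dock; finish while still holding it up there, without letting go. Leave the green pesto jars and all the other goods where they are.

Things in the scene. Friction and masses are not known exactly. Their poses are not given: they have to be found in the camera images.
- dock: fixed dock: steel plate 122 x 205 x 12 mm, origin at the centre of its underside on the counter. Black rim 10 mm high round the carrier (1.5 mm play). Mid-way on its -x and +x long sides a black keeper, 36 mm long in y, 58 mm high above the counter, 57 mm out from the middle; its lip (inner edge 44 mm from the middle) holds down a catch's foot.
- carrier: loose wooden block 80 x 186 x 30 mm (x, y, z), 0.27 to 0.45 kg, origin at the centre of its underside, 12 mm above the counter, axes along the dock's. Central black post 20 x 36 mm (x, y), its top 100 mm above the underside, with an orange catch on its -x and +x sides. Locked: lifts no more than 2 mm until both catches are pressed in.
- carrier_grip (a point): point midway between the two ribbed orange catch pads, 78 mm above the carrier's underside. The pads lie on its -x and +x sides, 30 mm long in y, from 18 mm below to 18 mm above the point; 50 mm over their outer faces when out, 32 mm when pressed. Pinch from above, fingers closing along the carrier's x. 25 N of grip presses both; loaded weight 0.4 to 0.75 kg.
- pocket_left (a point): left round pocket of the carrier (its own +y side), bore 46 mm wide, 22 mm deep. The point lies on the bore's axis where the centre of a fully seated jar is: 8 mm above the bore's mouth, 30 mm above its floor (a seated jar stands 38 mm proud).
- pocket_right (a point): right round pocket of the carrier (its own -y side), bore 46 mm wide, 22 mm deep. The point lies on the bore's axis where the centre of a fully seated jar is: 8 mm above the bore's mouth, 30 mm above its floor (a seated jar stands 38 mm proud).
- honey_a_mid (a point): honey tasting jar, upright cylinder 40 mm in diameter, 60 mm tall, 80 to 120 g, amber body, paper label, yellow lid (top 14 mm, same diameter); the point is its centre, 30 mm above its foot. Starts on the slate board.
- honey_b_mid (a point): honey tasting jar, upright cylinder 40 mm in diameter, 60 mm tall, 80 to 120 g, amber body, paper label, yellow lid (top 14 mm, same diameter); the point is its centre, 30 mm above its foot. Starts on the slate board.
- pesto_a_mid (a point): pesto tasting jar, upright cylinder 40 mm in diameter, 60 mm tall, 80 to 120 g, dark green body, paper label, teal lid; not to be moved; the point is its centre, 30 mm above its foot. Starts on the slate board.
- pesto_b_mid (a point): pesto tasting jar, upright cylinder 40 mm in diameter, 60 mm tall, 80 to 120 g, dark green body, paper label, teal lid; not to be moved; the point is its centre, 30 mm above its foot. Starts on the slate board.
- honey_a: the honey jar of point honey_a_mid; origin at the centre of its foot
- honey_b: the honey jar of point honey_b_mid; origin at the centre of its foot
- catch_near (a joint): orange spring catch on the -x side of the carrier's post, pressed in towards the post (along the carrier's +x). Value: travel in m, 0 = out (locked under the dock's lip), 0.009 = fully in; unlocked beyond about 0.006. Spring: 2.4 N at 0 rising to 7.8 N fully in.
- catch_far (a joint): orange spring catch on the +x side of the carrier's post, pressed in towards the post (along the carrier's -x). Value: travel in m, 0 = out (locked under the dock's lip), 0.009 = fully in; unlocked beyond about 0.006. Spring: 2.4 N at 0 rising to 7.8 N fully in.
- board: fixed dark slate board 180 x 180 x 10 mm, origin at the centre of its underside on the counter; the four tasting jars stand on it near the corners of a square of 108 mm (centres), in any order.
- cheese: wrapped block of cheese 70 x 120 x 45 mm, origin at the centre of its underside; leave alone
- oil: green oil bottle 56 mm in diameter, 170 mm tall, origin at the centre of its foot; leave alone
- tub: black food tub with grey lid 92 x 112 x 46 mm, origin at the centre of its underside; leave alone
- small_cheese: small round cheese 90 mm in diameter, 35 mm high, origin at the centre of its underside; leave alone
Mind the look-alikes: they are no part of the job. What is shaped like the carrier but purple is not meant.

How it is judged:
By the outcome, as a careful person would: the job done as asked, in the order asked, and still so for the second after the job is handed in, while the arm keeps its last pose, push and grip.
It also fails if it takes over 64 s, if anything falls off the work surface, if the arm or the gripper's body presses on something with over 40 N, if the wrist force passes 120 N, or if a joint passes its speed limit or range.

### The arm

A 6-joint arm with a two-finger parallel gripper is mounted at the origin on the work surface. World frame = base frame: x ahead of the robot, y to its left, z up, the work surface at z = 0. Lengths are in m, angles in rad, forces in N, time in s.
With the tool pointing down it reaches from about 0.425 to 0.95 m from the base axis. Payload 3.5 kg.
Tool frame: the origin (TCP) lies on the centre line of the jaws, within the pads' length; the fingertips stand 8 mm ahead of it and the grasp point (between the pads) lies 11 mm behind it; z points along the fingers, y is the line along which they close (so a half turn about z gives the same grasp; the last joint's range is limited). The gripper opens to 85 mm and grips with 20 to 120 N. Pads are 22 mm wide; open, the fingers measure 114 mm over their backs; the gripper's body (76 mm by 85 mm) begins 54 mm behind the grasp point. The pads swing forward as they close: fully open they stand 13 mm farther back than shut.
Start: joints at [-0.15, 0.286, 1.577, -0, 1.279, -0.15], TCP at [0.675, 0, 0.2] pointing down, gripper open.
Joint ranges: [-2.77, 2.77], [-0.9, 2.22], [0.21, 2.48], [-1.53, 4.67], [0.24, 2.81], [-2.84, 2.84]. Speed limits (rad/s): [2.79, 2.79, 3.14, 3.14, 3.14, 3.14].

### API

Orientations are given as a unit quaternion [x, y, z, w].
In Python, from plant import ctrl gives the robot as it stands. The module is installed in compiled form; this text tells all that it offers.
- The arm moves only by the tool send_rows, never from a script. Its argument "steps" is a list of rows, each a list of 5 numbers: the shift along the tool's x, y, z in m, then the turn about the tool's z in degrees, then the opening, from -1 (shut) to 1 (fully open). A call has 1 to 12 rows; each row is the pose to reach, as a shift and turn from the pose commanded when the call began, along the tool's axes at that moment; what a row does not reach only later rows make up. A row lasts 1/10 s, in which the tool goes at most 50 mm and 8.59 degrees, less where a joint would pass 70% of its speed; a pose out of reach is approached as far as the arm can. A call with a gripper value outside its range is refused whole. The fingers move at their own pace and stop on an object; "squeeze" is the grip in N (left out, the last holds). Time passes only in rows, so rows that repeat a pose let the fingers close. It gives the time, the measured TCP pose, the force, the opening and the grip force at its end, in the units of the state.
- ctrl.get_state(): the state, without advancing time (a new reading comes with each control period).
- ctrl.read_camera(name): name is "scene" or "side" or "wrist"; returns the picture (384x512x3 uint8, red, green, blue); there is no depth.
- ctrl.calibration(name): a dict with "intrinsics" (3x3 intrinsics, pixels), "extrinsics" (4x4, takes a point from world to camera coordinates); the wrist camera has in their place "tool_from_camera" (4x4, takes a point from camera to tool coordinates, whose origin is the TCP and whose axes are the flange's). Camera axes: x right, y up, looking along -z (the intrinsics and any distortion apply to the point x, -y, -z); pixel columns grow to the right and rows downward; lengths in m; the calibration is good to about 2 mm. A picture is of the moment at which its call begins: read the wrist's pose just before it. calibration takes no time and is no camera call.
- ctrl.sign_off(): hands the job in; it is judged then, once.
The state is a dict: "time": time; "qpos": joint angles; "dq": joint speeds; "joint_efforts": joint torques, N m; "eef_pos": TCP position; "tcp_rot": TCP orientation; "contact_force": force on the tool from outside, world axes, zero at the start; "wrist_torque": the same for the moment, N m; "opening": opening from 0.0 (shut) to 1.0 (fully open); "finger_force": force on a finger pad.
Only numpy, scipy, OpenCV 4.12 (cv2) and the standard library are available. Lean on these libraries where they do the work, as an engineer would, in place of code of your own. Each camera call takes 0.05 s, during which the arm holds its last target. There are 200 camera calls.

## Working session

There is one attempt and no reset: what is moved stays moved. The work goes in short steps, Python scripts to look and compute and a tool call to move; the robot and the scene stay as the last step left them, time stands still between calls to the robot, and variables do not carry over. Pictures are saved under pics/ and viewed, at most 10 in all, crops included, and the job is handed in when it is done.

Besides the shell and the picture viewer there is one more tool, called after "Emit:" as name(argument=value, ...), one argument or row to a line, values as JSON. send_rows: Moves the arm, as the interface text tells. Its arguments: {"type":"object","properties":{"steps":{"type":"array","items":{"type":"array","items":{"type":"number"}}},"squeeze":{"type":"number"}},"required":["steps"]}

```bash
mkdir -p pics; cat > h.py <<'E'
import numpy as np, cv2
from plant import ctrl
from scipy.spatial.transform import Rotation as R
def cam(name):
    s=ctrl.get_state(); c=ctrl.calibration(name); im=ctrl.read_camera(name)
    K=np.array(c["intrinsics"])
    if "extrinsics" in c: T=np.linalg.inv(np.array(c["extrinsics"]))
    else:
        W=np.eye(4); W[:3,:3]=R.from_quat(s["tcp_rot"]).as_matrix(); W[:3,3]=s["eef_pos"]
        T=W@np.array(c["tool_from_camera"])
    return np.array(im),K,T
def ray(K,T,uv):
    p=np.linalg.inv(K)@[uv[0],uv[1],1]; d=T[:3,:3]@[p[0],-p[1],-p[2]]
    return T[:3,3],d/np.linalg.norm(d)
def onplane(K,T,uv,z):
    o,d=ray(K,T,uv); return o+d*(z-o[2])/d[2]
def tri(*rays):
    A=0;b=0
    for o,d in rays:
        P=np.eye(3)-np.outer(d,d); A=A+P; b=b+P@o
    x=np.linalg.solve(A,b); return x,[float(np.linalg.norm((np.eye(3)-np.outer(d,d))@(x-o))) for o,d in rays]
def blobs(im,lo,hi,amin=30):
    h=cv2.cvtColor(im,cv2.COLOR_RGB2HSV); m=cv2.inRange(h,np.array(lo),np.array(hi))
    n,l,st,c=cv2.connectedComponentsWithStats(m)
    return [(c[i].round(1).tolist(),st[i].tolist()) for i in range(1,n) if st[i][4]>=amin],m
def save(im,n): cv2.imwrite("pics/"+n,cv2.cvtColor(im,cv2.COLOR_RGB2BGR))
E
python3 - <<'E'
from h import *
s=ctrl.get_state(); print(s); 
ims=[]
for n in("scene","side","wrist"):
    im,K,T=cam(n); ims.append(im); print(n,K.round(1).tolist(),T.round(3).tolist(),[k for k in ctrl.calibration(n)])
    if n!="wrist":
        np.save(n+".npy",im)
save(ims[0],"scene.png");save(ims[1],"side.png");save(ims[2],"wrist.png")
E
```

```text
{'time': 0.0, 'qpos': array([-1.50005050e-01,  2.87186587e-01,  1.57820448e+00,  3.60210788e-06,
        1.27859131e+00, -1.49966480e-01]), 'dq': array([ 8.08267824e-04,  4.52924848e-05,  4.92128990e-04, -2.59788090e-04,
        5.47007578e-04, -1.70942627e-04]), 'joint_efforts': array([-1.79628755e-04, -4.05981302e+01, -2.92628127e+01, -1.54224781e-04,
        5.81841552e-03,  3.74769741e-06]), 'eef_pos': array([6.74258893e-01, 1.39174815e-04, 1.98418441e-01]), 'tcp_rot': array([ 0.70712028,  0.70709227, -0.00070778, -0.00096268]), 'contact_force': array([-0.06295533, -0.14565893, -0.37545084]), 'wrist_torque': array([-0.02001102,  0.00202071, -0.00577334]), 'finger_force': 0.0, 'opening': 0.9984284705373817}
scene [[351.8, 0.0, 256.8], [0.0, 351.8, 190.7], [0.0, 0.0, 1.0]] [[0.598, -0.455, 0.66, 1.201], [0.801, 0.357, -0.48, -0.482], [-0.017, 0.815, 0.579, 0.671], [0.0, 0.0, 0.0, 1.0]] ['intrinsics', 'extrinsics']
side [[414.5, 0.0, 254.1], [0.0, 414.5, 186.0], [0.0, 0.0, 1.0]] [[-0.872, 0.376, -0.313, 0.048], [-0.489, -0.657, 0.573, 0.818], [0.01, 0.653, 0.757, 1.135], [0.0, 0.0, 0.0, 1.0]] ['intrinsics', 'extrinsics']
wrist [[288.3, 0.0, 256.6], [0.0, 288.3, 192.3], [0.0, 0.0, 1.0]] [[1.0, -0.001, 0.002, 0.674], [0.0, 0.952, 0.307, 0.078], [-0.002, -0.307, 0.952, 0.372], [0.0, 0.0, 0.0, 1.0]] ['intrinsics', 'tool_from_camera']
```

View pics/scene.png

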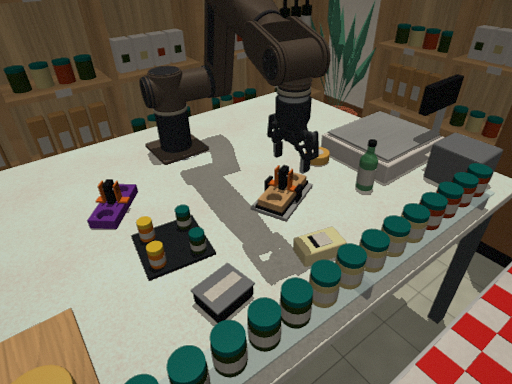

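View pics/side.png

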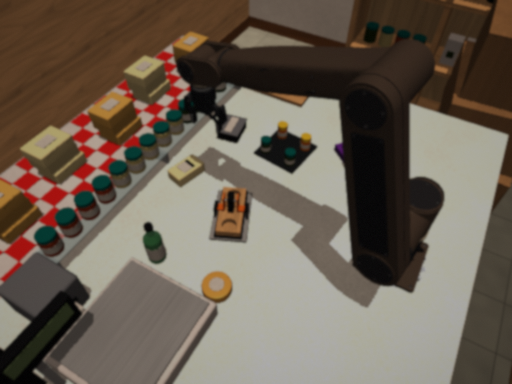

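Scene view: the honey jars (yellow lids) are at about (145,222) and (155,247), and the pesto jars (teal) at (183,211) and (197,233). The wooden carrier is at (282,193); the purple look-alike at (113,205) is not meant. In the side view the honey lids are at (283,126) and (305,137), and the carrier is at (232,208).

```bash
python3 - <<'E'
from h import *
D={}
for n in("scene","side"):
    im=np.load(n+".npy");c=ctrl.calibration(n);K=np.array(c["intrinsics"]);T=np.linalg.inv(np.array(c["extrinsics"]))
    D[n]=(im,K,T)
    for nm,lo,hi in(("yel",(17,150,120),(30,255,255)),("or",(3,170,120),(16,255,255)),("teal",(75,120,30),(100,255,255)),("wood",(8,60,120),(17,165,255))):
        b,_=blobs(im,lo,hi,12)
        for x in b:
            u,v=x[0]
            p=onplane(K,T,x[0],.07)
            if 0.3<p[0]<1 and abs(p[1])<.5: print(n,nm,x,p.round(3))
a=D["scene"][0][150:265,70:320]; b=D["side"][0][100:250,190:350]
save(np.vstack([cv2.resize(a,(750,345),interpolation=cv2.INTER_CUBIC),cv2.resize(np.hstack([b]),(267,250),interpolation=cv2.INTER_CUBIC) if 0 else np.pad(cv2.resize(b,(272,255),interpolation=cv2.INTER_CUBIC),((0,0),(0,478),(0,0)))]),"crop.png")
E
```

```text
scene yel ([323.4, 153.4], [317, 147, 12, 12, 72]) [0.479 0.33  0.07 ]
scene yel ([143.3, 220.9], [137, 217, 14, 9, 105]) [ 0.44  -0.304  0.07 ]
scene yel ([153.7, 246.1], [146, 241, 17, 12, 151]) [ 0.547 -0.32   0.07 ]
scene or ([272.1, 181.8], [270, 180, 5, 5, 21]) [0.507 0.082 0.07 ]
scene or ([292.6, 187.3], [290, 185, 7, 6, 22]) [0.567 0.111 0.07 ]
scene or ([123.7, 199.0], [119, 197, 10, 5, 40]) [ 0.311 -0.311  0.07 ]
scene teal ([435.8, 199.7], [384, 163, 109, 74, 2122]) [0.861 0.386 0.07 ]
scene teal ([181.8, 210.6], [175, 205, 14, 12, 131]) [ 0.464 -0.202  0.07 ]
scene teal ([195.6, 233.7], [188, 227, 16, 14, 180]) [ 0.57  -0.218  0.07 ]
scene teal ([375.3, 240.2], [361, 230, 29, 22, 497]) [0.862 0.119 0.07 ]
scene teal ([351.6, 255.7], [337, 244, 30, 25, 572]) [0.861 0.034 0.07 ]
scene teal ([325.5, 273.0], [311, 260, 30, 27, 657]) [ 0.861 -0.052  0.07 ]
scene teal ([296.5, 292.7], [281, 278, 32, 30, 763]) [ 0.862 -0.138  0.07 ]
scene teal ([264.1, 314.2], [248, 298, 33, 33, 881]) [ 0.862 -0.224  0.07 ]
scene teal ([227.5, 338.2], [210, 320, 36, 38, 1054]) [ 0.861 -0.31   0
[... 1310 characters left out ...]
2.9, 153.3], [125, 148, 17, 12, 157]) [0.947 0.094 0.07 ]
side teal ([117.8, 167.4], [110, 161, 17, 14, 171]) [0.946 0.175 0.07 ]
side teal ([101.0, 182.4], [93, 176, 17, 14, 185]) [0.949 0.256 0.07 ]
side teal ([83.6, 198.8], [75, 192, 19, 15, 203]) [0.948 0.339 0.07 ]
side teal ([64.9, 216.1], [56, 209, 19, 16, 224]) [0.948 0.42  0.07 ]
side wood ([292.7, 98.0], [275, 94, 31, 10, 133]) [ 0.586 -0.489  0.07 ]
side wood ([236.3, 191.8], [222, 186, 25, 18, 162]) [0.528 0.064 0.07 ]
side wood ([228.9, 221.4], [216, 208, 27, 25, 443]) [0.485 0.18  0.07 ]
side wood ([213.7, 278.5], [201, 271, 31, 23, 90]) [0.418 0.372 0.07 ]
side wood ([216.1, 283.8], [208, 276, 17, 16, 126]) [0.404 0.382 0.07 ]
```

View pics/crop.png

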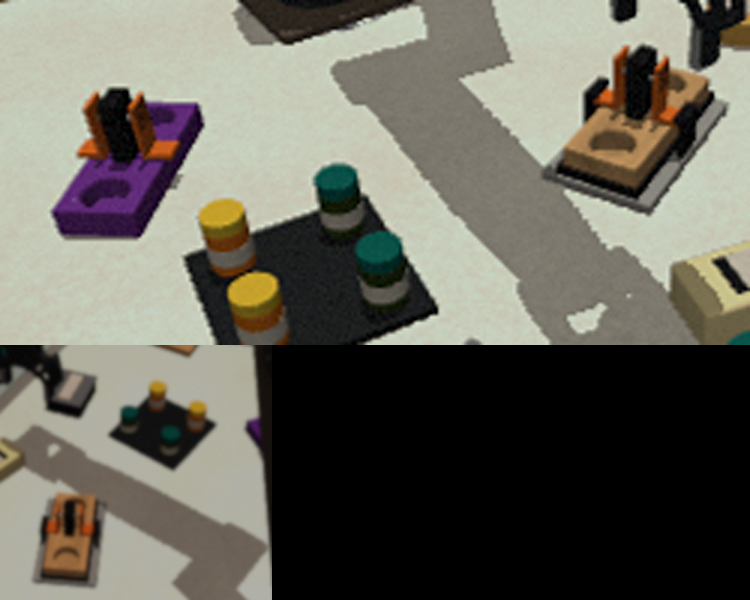

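View pics/wrist.png

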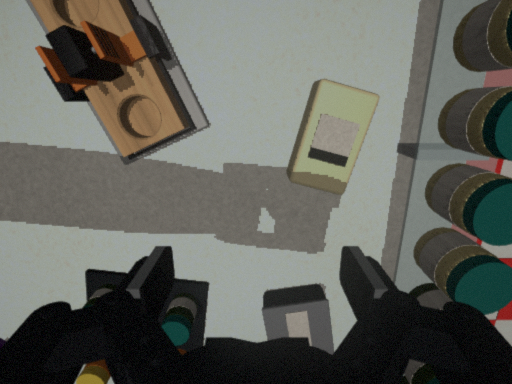

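The crop confirms it: the two yellow-lidded honey jars form the robot-side/left pair on the slate board, and the wooden carrier with orange catches sits in its steel dock. The wrist view shows the carrier at upper left, near (110,70). Next I move the wrist camera over the carrier.

Emit:
send_rows(
  steps=[
    [0.03, -0.036, -0.015, 0, 1],
    [0.06, -0.072, -0.03, 0, 1],
    [0.09, -0.108, -0.045, 0, 1],
    [0.12, -0.145, -0.06, 0, 1],
    [0.12, -0.145, -0.06, 0, 1],
    [0.12, -0.145, -0.06, 0, 1],
  ],
)

```text
time: 0.75
eef_pos: [0.5296, 0.1207, 0.2605]
tcp_rot: [0.706, 0.708, 0.001, 0.001]
contact_force: [0.3, -0.3, 0.9]
opening: 1.006
finger_force: 0.0
```

```bash
python3 - <<'E'
from h import *
im,K,T=cam("wrist"); np.savez("wA.npz",im=im,K=K,T=T); save(im,"wA.png")
E
```

Emit:
send_rows(
  steps=[
    [-0.04, 0.02, 0, 0, 1],
    [-0.08, 0.04, 0, 0, 1],
    [-0.08, 0.04, 0, 0, 1],
    [-0.08, 0.04, 0, 0, 1],
  ],
)

```text
time: 1.2
eef_pos: [0.5704, 0.0382, 0.2582]
tcp_rot: [0.708, 0.706, -0.001, -0.001]
contact_force: [-0.1, 0.2, -1.1]
opening: 0.995
finger_force: 0.0
```

```bash
python3 - <<'E'
from h import *
im,K,T=cam("wrist"); np.savez("wB.npz",im=im,K=K,T=T)
a=np.load("wA.npz")["im"]
save(np.hstack([a[:300,56:456],im[:300,56:456]]),"wAB.png")
E
```

```text
(no output)
```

View pics/wAB.png

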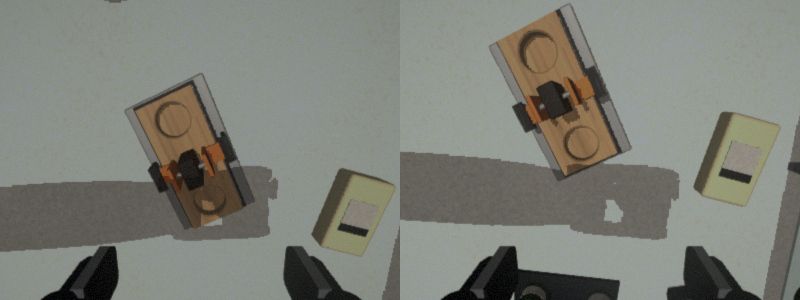

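In the joined view the wooden carrier's pockets show at about A (229,119) and (265,200), and B (193,52) and (236,143) in full-frame pixels, with the post and orange catches between them. The carrier is turned about 24°.

```bash
python3 - <<'E'
from h import *
seed={"A":[(229,119),(265,200)],"B":[(193,52),(236,143)]}
rays={}
for k in "AB":
    d=np.load(f"w{k}.npz"); im,K,T=d["im"],d["K"],d["T"]
    g=cv2.resize(cv2.cvtColor(im,cv2.COLOR_RGB2GRAY),None,fx=4,fy=4,interpolation=cv2.INTER_CUBIC)
    for i,(u,v) in enumerate(seed[k]):
        x0,y0=u*4-110,max(v*4-110,0); c=g[y0:y0+220,x0:x0+220]
        H=cv2.HoughCircles(cv2.GaussianBlur(c,(0,0),3),cv2.HOUGH_GRADIENT_ALT,1,40,param1=60,param2=0.3,minRadius=56,maxRadius=90)
        if H is None: print(k,i,None); continue
        for h in H[0][:3]:
            p=((h[0]+x0-1.5)/4,(h[1]+y0-1.5)/4); print(k,i,np.round(p,1),h[2]/4,onplane(K,T,p,.042).round(4))
        h=H[0][0]; p=((h[0]+x0-1.5)/4,(h[1]+y0-1.5)/4); rays[k,i]=ray(K,T,p)
    for nm,lo,hi in(("or",(3,190,90),(14,255,255)),):
        for x in blobs(im,lo,hi,20)[0]: print(k,nm,x,onplane(K,T,x[0],.108).round(3))
    m=cv2.inRange(cv2.cvtColor(im,cv2.COLOR_RGB2HSV),(8,60,60),(20,200,255))
    m=cv2.morphologyEx(m,cv2.MORPH_OPEN,np.ones((3,3))); 
    n,l,st,_=cv2.connectedComponentsWithStats(m)
    keep=[i for i in range(1,n) if st[i][4]>80 and 150<st[i][0]<300]; print([st[i].tolist() for i in keep])
    pts=np.argwhere(np.isin(l,keep))[:,::-1]
    w=np.array([onplane(K,T,p,.042)[:2] for p in pts]).astype(np.float32)
    print(k,"wood rect",cv2.minAreaRect(w*1000))
for i in (0,1):
    if ("A",i) in rays and ("B",i) in rays: print("tri",i,tri(rays["A",i],rays["B",i]))
D={}
for n in("scene","side"):
    c=ctrl.calibration(n);D[n]=(np.array(c["intrinsics"]),np.linalg.inv(np.array(c["extrinsics"])))
for nm,a,b in(("h1",(143.3,220.9),(305.9,136.5)),("h2",(153.7,246.1),(282.5,124.6))): print(nm,tri(ray(*D["scene"],a),ray(*D["side"],b)))
E
```

```text
A 0 [229.4 119.4] 18.507694 [0.4933 0.1735 0.042 ]
A 0 [229.4 119.4] 15.415461 [0.4933 0.1735 0.042 ]
A 1 None
A or ([109.7, 381.4], [106, 378, 8, 6, 24]) [ 0.309 -0.206  0.108]
[[191, 85, 108, 143, 6817]]
A wood rect ((516.1513061523438, 116.37052154541016), (91.08456420898438, 187.30120849609375), 24.29022979736328)
B 0 [192.6  52.1] 18.574207 [0.491 0.172 0.042]
B 1 [238.1 142.6] 14.94812 [0.5444 0.0611 0.042 ]
[[153, 12, 121, 164, 8723]]
B wood rect ((516.495361328125, 115.54778289794922), (91.86414337158203, 187.0448455810547), 23.570362091064453)
tri 0 (array([0.49201426, 0.17281058, 0.04110456]), [0.0013734180196892224, 0.0013734180196893662])
h1 (array([ 0.43953033, -0.30310179,  0.06905951]), [0.0004098772250774704, 0.00040987722507741293])
h2 (array([ 0.54707565, -0.31969355,  0.06939417]), [0.0005747472309048512, 0.0005747472309049766])
```

Emit:
send_rows(
  steps=[
    [-0.045, -0.01, 0, 0, 1],
    [-0.09, -0.02, 0, 0, 1],
    [-0.135, -0.03, 0, 0, 1],
    [-0.18, -0.045, 0, 0, 1],
    [-0.225, -0.06, 0, 0, 1],
    [-0.27, -0.07, 0, 0, 1],
    [-0.27, -0.07, 0, 0, 1],
    [-0.27, -0.07, 0, 0, 1],
    [-0.27, -0.07, 0, 0, 1],
  ],
)

```text
time: 2.15
eef_pos: [0.5003, -0.2286, 0.2596]
tcp_rot: [0.707, 0.708, 0.0, -0.0]
contact_force: [1.0, 0.5, -0.2]
opening: 0.998
finger_force: 0.0
```

```bash
python3 - <<'E'
from h import *
im,K,T=cam("wrist"); np.savez("wC.npz",im=im,K=K,T=T); save(im,"wC.png")
E
```

Emit:
send_rows(
  steps=[
    [-0.045, 0, 0, 0, 1],
    [-0.07, 0, 0, 0, 1],
    [-0.07, 0, 0, 0, 1],
    [-0.07, 0, 0, 0, 1],
  ],
)

```text
time: 2.6
eef_pos: [0.5004, -0.2987, 0.2596]
tcp_rot: [0.707, 0.708, 0.0, -0.0]
contact_force: [0.5, -0.2, -0.4]
opening: 1.001
finger_force: 0.0
```

```bash
python3 - <<'E'
from h import *
im,K,T=cam("wrist"); np.savez("wD.npz",im=im,K=K,T=T); save(im,"wD.png")
c=np.load("wC.npz"); 
fr={}
for k,(i,K,T) in {"C":(c["im"],c["K"],c["T"]),"D":(im,K,T)}.items():
    for x in blobs(i,(19,150,90),(32,255,255),60)[0]:
        p=onplane(K,T,x[0],.063); print(k,x,p.round(4)); fr.setdefault(k,[]).append((x[0],K,T,p))
for a in fr["C"]:
    for b in fr["D"]:
        if np.linalg.norm(a[3]-b[3])<.03: print(tri(ray(a[1],a[2],a[0]),ray(b[1],b[2],b[0])))
save(np.hstack([c["im"][:,80:470],im[:,80:470]]),"wCD.png")
print(ctrl.get_state()["eef_pos"])
E
```

```text
C ([212.3, 216.3], [198, 204, 29, 25, 521]) [ 0.4383 -0.3048  0.063 ]
C ([286.6, 221.2], [279, 216, 18, 13, 87]) [ 0.5416 -0.312   0.063 ]
D ([212.8, 162.3], [197, 152, 28, 25, 301]) [ 0.4426 -0.2987  0.063 ]
D ([291.3, 177.6], [278, 164, 29, 29, 550]) [ 0.5459 -0.3192  0.063 ]
(array([ 0.44522927, -0.29238361,  0.09286836]), [0.0019458026813972244, 0.0019458026813972814])
(array([ 0.54845348, -0.32940864,  0.02378158]), [0.0023419741011083428, 0.002341974101108071])
[ 0.50041292 -0.29839489  0.25962822]
```

View pics/wCD.png

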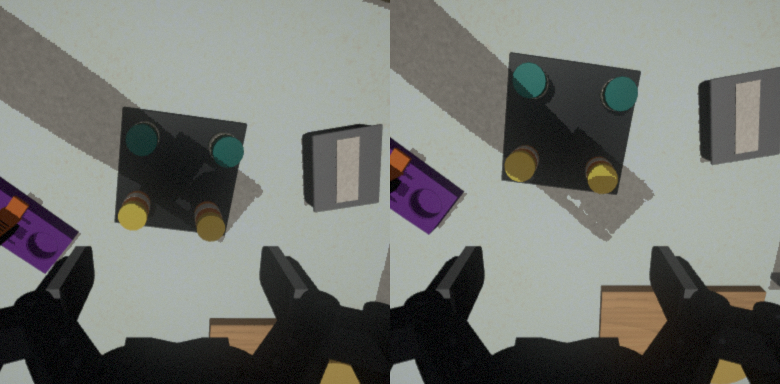

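Both wrist views show the yellow lids at C (213,216) and (291,224), and at D (211,162) and (291,177). The arm's shadow splits the mask, so I'm switching to a looser mask with an enclosing circle.

```bash
python3 - <<'E'
from h import *
seed={"C":[(213,216),(291,224)],"D":[(211,164),(292,177)]}
rs={}
for k in "CD":
    d=np.load(f"w{k}.npz"); im,K,T=d["im"],d["K"],d["T"]
    h=cv2.cvtColor(im,cv2.COLOR_RGB2HSV); m=cv2.inRange(h,(19,120,50),(34,255,255))
    for i,(u,v) in enumerate(seed[k]):
        q=np.zeros_like(m); q[v-22:v+22,u-22:u+22]=m[v-22:v+22,u-22:u+22]
        n,l,st,_=cv2.connectedComponentsWithStats(cv2.morphologyEx(q,cv2.MORPH_CLOSE,np.ones((3,3))))
        j=1+np.argmax(st[1:,4]); pts=np.argwhere(l==j)[:,::-1].astype(np.float32)
        c,r=cv2.minEnclosingCircle(pts)
        g=cv2.resize(h[v-24:v+24,u-24:u+24,1],None,fx=4,fy=4,interpolation=cv2.INTER_CUBIC)
        H=cv2.HoughCircles(cv2.GaussianBlur(g,(0,0),2.5),cv2.HOUGH_GRADIENT_ALT,1,40,param1=60,param2=0.3,minRadius=48,maxRadius=76)
        hc=None if H is None else ((H[0][0][:2]-1.5)/4+[u-24,v-24],H[0][0][2]/4)
        print(k,i,np.round(c,1),round(r,1),st[j].tolist(),hc,onplane(K,T,c,.07).round(4)); rs[k,i]=ray(K,T,c)
for i in(0,1): print(tri(rs["C",i],rs["D",i]))
E
```

```text
C 0 [212.2 215.2] 15.0 [198, 201, 30, 29, 674] (array([213.625, 212.125]), np.float32(15.3044195)) [ 0.4394 -0.3002  0.07  ]
C 1 [290.3 225.8] 14.6 [276, 212, 29, 29, 631] (array([289.125, 221.625]), np.float32(14.243854)) [ 0.5462 -0.3159  0.07  ]
D 0 [209.7 165.6] 15.7 [195, 151, 31, 31, 766] (array([209.625, 164.875]), np.float32(16.665794)) [ 0.4395 -0.3016  0.07  ]
D 1 [292.1 178.2] 15.6 [277, 163, 31, 31, 740] (array([293.125, 177.625]), np.float32(15.87733)) [ 0.5461 -0.3182  0.07  ]
(array([ 0.43826935, -0.30326071,  0.0626642 ]), [5.248258110207332e-05, 5.2482581102035424e-05])
(array([ 0.54777929, -0.32157425,  0.05748562]), [4.6842573410579005e-05, 4.684257341043588e-05])
```

Emit:
send_rows(
  steps=[
    [-0.01, 0.025, 0.03, 0, 0.7],
    [-0.02, 0.0465, 0.06, 0, 0.7],
    [-0.0205, 0.0465, 0.1, 0, 0.7],
    [-0.0205, 0.0465, 0.14, 0, 0.7],
    [-0.0205, 0.0465, 0.14, 0, 0.7],
    [-0.0205, 0.0465, 0.14, 0, 0.7],
  ],
)

```text
time: 3.25
eef_pos: [0.5466, -0.3191, 0.12]
tcp_rot: [0.707, 0.708, 0.0, -0.001]
contact_force: [0.3, 0.5, 1.2]
opening: 0.849
finger_force: 0.0
```

```bash
python3 - <<'E'
from h import *
im,K,T=cam("wrist"); save(im,"wE.png"); s=ctrl.get_state();print(s["eef_pos"],s["opening"],R.from_quat(s["tcp_rot"]).as_matrix().round(3).tolist())
E
```

```text
[ 0.54775193 -0.320298    0.12215834] 0.8533692012497093 [[-0.001, 1.0, 0.002], [1.0, 0.001, -0.002], [-0.002, 0.002, -1.0]]
```

View pics/wE.png

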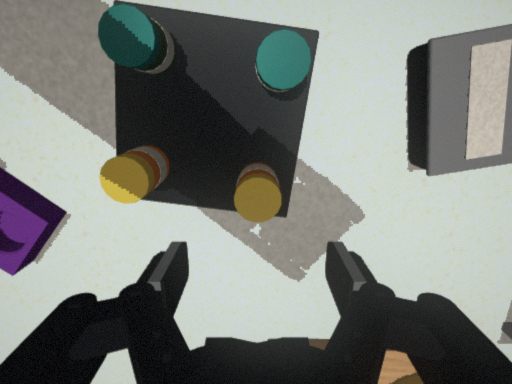

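The lid sits at (258,198), midway between the fingers (columns 187–328), so the jar is centred. I descend and grip.

Emit:
send_rows(
  steps=[
    [0, 0, 0.03, 0, 0.7],
    [0, 0, 0.06, 0, 0.7],
    [0, 0, 0.075, 0, 0.7],
    [0, 0, 0.075, 0, 0.7],
    [0, 0, 0.075, 0, -0.5],
    [0, 0, 0.075, 0, -0.5],
    [0, 0, 0.075, 0, -0.5],
    [0, 0, 0.075, 0, -0.5],
    [0, 0, 0.075, 0, -0.5],
    [0, 0, 0.075, 0, -0.5],
  ],
  squeeze=30,
)

```text
time: 4.3
eef_pos: [0.5465, -0.3205, 0.045]
tcp_rot: [0.707, 0.707, -0.0, 0.0]
contact_force: [-0.2, -0.8, 0.1]
opening: 0.248
finger_force: 0.0
```

Emit:
send_rows(
  steps=[
    [0, 0, -0.03, 0, -0.5],
    [0, 0, -0.07, 0, -0.5],
    [0, 0, -0.11, 0, -0.5],
    [0, 0, -0.15, 0, -0.5],
    [0, 0, -0.15, 0, -0.5],
  ],
)

```text
time: 4.8
eef_pos: [0.5498, -0.323, 0.2034]
tcp_rot: [0.707, 0.707, 0.001, 0.007]
contact_force: [0.2, -0.2, 0.4]
opening: 0.253
finger_force: 0.0
```

```bash
python3 - <<'E'
from h import *
im,K,T=cam("wrist"); s,_,_=cam("side"); q,_,_=cam("scene")
def f(a): return cv2.resize(a,(390,292))
save(np.vstack([np.hstack([f(im),f(cv2.resize(q[170:290,100:260],(390,292)))]),np.hstack([f(s[80:220,180:370]),f(q)])]),"chk.png"); s=ctrl.get_state();print(s["eef_pos"],s["opening"],s["finger_force"])
E
```

```text
[ 0.54615149 -0.32019808  0.19428355] 0.25326815181796863 0.0
```

View pics/chk.png

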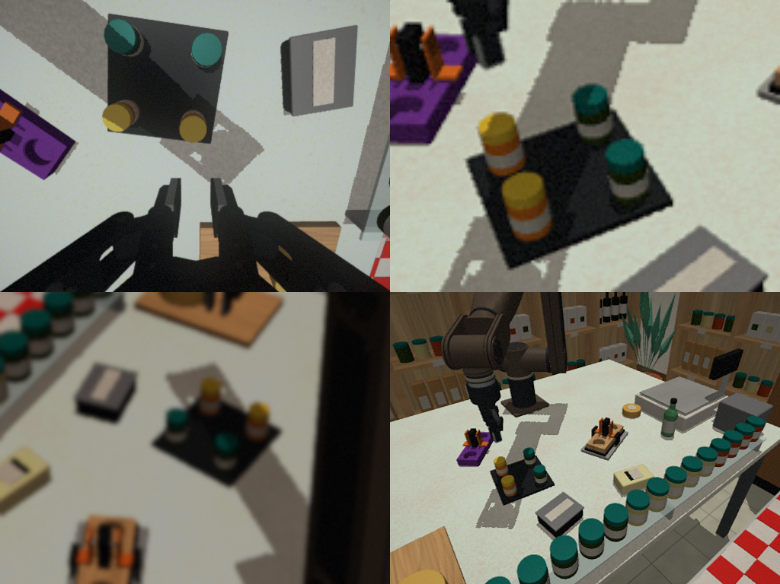

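```bash
python3 - <<'E'
from h import *
st=ctrl.get_state(); p=st["eef_pos"]
def proj(n,p):
    c=ctrl.calibration(n); q=np.array(c["extrinsics"])@[*p,1]; k=np.array(c["intrinsics"])@[q[0],-q[1],-q[2]]; return (k[:2]/k[2]).round(1)
R0=R.from_quat(st["tcp_rot"]).as_matrix()
for n in("scene","side"): print(n,"tip",proj(n,p+R0[:,2]*.008),"grasp",proj(n,p-R0[:,2]*.011),"jar b top",proj(n,[.547,-.319,.07]),"jar a top",proj(n,[.4395,-.3025,.07]))
F={}
for n in("scene","side","wrist"):
    im,K,T=cam(n)
    for x in blobs(im,(17,130,60),(33,255,255),40)[0]:
        q=onplane(K,T,x[0],.066)
        if .4<q[0]<.62 and -.4<q[1]<-.2: print(n,x,q.round(4))
    if n=="scene": a=im[130:270,70:230]
    if n=="side": b=im[80:190,190:350]
save(np.hstack([cv2.resize(a,(400,350),interpolation=2),cv2.resize(b,(400,350),interpolation=2)]),"chk2.png")
print(p)
E
```

```text
scene tip [143.8 208.3] grasp [142.1 201.6] jar b top [154.1 245.9] jar a top [143.6 220.6]
side tip [284.9 100.2] grasp [285.2  96. ] jar b top [282.6 124.5] jar a top [306.  136.3]
scene ([143.7, 222.8], [136, 217, 16, 13, 162]) [ 0.4433 -0.3046  0.066 ]
scene ([154.2, 247.9], [146, 241, 17, 15, 216]) [ 0.5494 -0.3207  0.066 ]
side ([282.1, 125.1], [278, 121, 10, 9, 68]) [ 0.5489 -0.3192  0.066 ]
side ([305.9, 137.5], [301, 134, 10, 9, 65]) [ 0.4385 -0.3007  0.066 ]
wrist ([157.5, 160.1], [138, 141, 40, 39, 1189]) [ 0.4397 -0.3024  0.066 ]
wrist ([258.6, 175.2], [240, 157, 38, 37, 1099]) [ 0.5467 -0.3187  0.066 ]
[ 0.54615149 -0.32019808  0.19428355]
```

View pics/chk2.png

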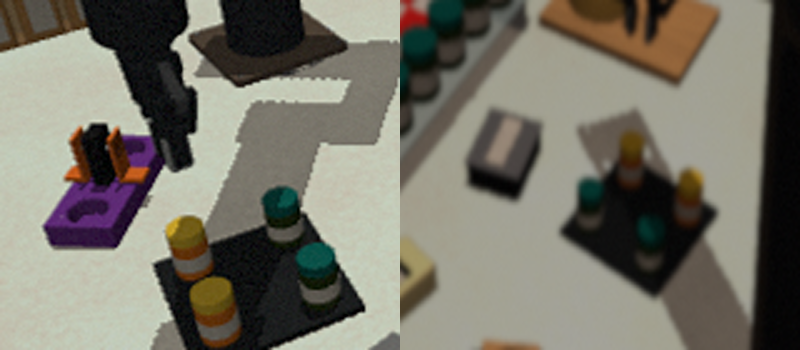

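The jar is untouched: the gripper closed on air above the lid. Both outside views also show the tips, at about scene (140,197) and side (284,96), standing 20–30 mm higher than the nominal geometry says. I triangulate the tip before going down again.

```bash
python3 - <<'E'
from h import *
rs=[]
for n,uv in(("scene",(140,197)),("side",(284,96))):
    c=ctrl.calibration(n);K=np.array(c["intrinsics"]);T=np.linalg.inv(np.array(c["extrinsics"])); rs.append(ray(K,T,uv))
print(tri(*rs), ctrl.get_state()["eef_pos"])
im,K,T=cam("wrist"); g=im[200:300,200:310].mean(2)
# finger inner-edge columns per row
for v in range(225,320,10): 
    r=im[v,200:312].max(1)<90; e=np.flatnonzero(np.diff(r.astype(int)))+200; print(v,e.tolist())
E
```

```text
(array([ 0.54475583, -0.31702858,  0.21247256]), [0.005917454312063518, 0.005917454312063633]) [ 0.54547577 -0.31967807  0.19231477]
225 []
235 [224, 236, 276, 289]
245 [212, 236, 276, 301]
255 [207, 237, 276, 306]
265 [203, 237, 276, 309]
275 [224, 227, 236, 277, 286, 288]
285 [235, 278]
295 [234, 279]
305 [233, 267]
315 [226, 286]
```

Emit:
send_rows(
  steps=[
    [0, 0, 0, 0, 0.9],
    [0, 0, 0, 0, 0.9],
    [0, 0, 0.03, 0, 0.9],
    [0, 0, 0.06, 0, 0.9],
    [0, 0, 0.09, 0, 0.9],
    [0, 0, 0.12, 0, 0.9],
    [0, 0, 0.14, 0, 0.9],
    [0, 0, 0.155, 0, 0.9],
    [0, 0, 0.165, 0, 0.9],
    [0, 0, 0.165, 0, 0.9],
    [0, 0, 0.165, 0, 0.9],
  ],
)

```text
time: 6.25
eef_pos: [0.5471, -0.321, 0.0307]
tcp_rot: [0.707, 0.707, 0.0, 0.001]
contact_force: [-0.8, 0.1, 0.6]
opening: 0.947
finger_force: 0.0
```

Emit:
send_rows(
  steps=[
    [0, 0, 0, 0, 0.4],
    [0, 0, 0, 0, 0],
    [0, 0, 0, 0, -0.2],
    [0, 0, 0, 0, -0.3],
    [0, 0, 0, 0, -0.3],
    [0, 0, 0, 0, -0.3],
  ],
  squeeze=30,
)

```text
time: 6.85
eef_pos: [0.5471, -0.321, 0.031]
tcp_rot: [0.707, 0.707, 0.0, 0.001]
contact_force: [-0.6, 0.8, 5.6]
opening: 0.449
finger_force: 30.1
```

The grip holds at opening 0.449 (38 mm) and 30 N. Lifting.

Emit:
send_rows(
  steps=[
    [0, 0, -0.02, 0, -0.3],
    [0, 0, -0.06, 0, -0.3],
    [0, 0, -0.1, 0, -0.3],
    [0, 0, -0.14, 0, -0.3],
    [0, 0, -0.18, 0, -0.3],
    [0, 0, -0.18, 0, -0.3],
    [0, 0, -0.18, 0, -0.3],
  ],
  squeeze=40,
)

```text
time: 7.55
eef_pos: [0.5466, -0.3205, 0.21]
tcp_rot: [0.707, 0.707, 0.0, 0.001]
contact_force: [-0.1, 0.2, -1.6]
opening: 0.439
finger_force: 40.4
```

```bash
python3 - <<'E'
from h import *
q,K1,T1=cam("scene"); s,K2,T2=cam("side"); im,K,T=cam("wrist"); st=ctrl.get_state(); print(st["eef_pos"],st["contact_force"],st["finger_force"])
for i,k,t in((q,K1,T1),(s,K2,T2),(im,K,T)):
    print([ (x,onplane(k,t,x[0],.2).round(3)) for x in blobs(i,(17,130,60),(33,255,255),25)[0] if 100<x[0][0]<330])
save(np.hstack([cv2.resize(q[130:270,70:230],(400,350),interpolation=2),cv2.resize(im,(400,350))]),"held.png")
E
```

```text
[ 0.54521628 -0.31942608  0.20645006] [-0.37768648 -0.51645961 -1.26143378] 40.35728216171265
[(([317.2, 156.3], [306, 147, 24, 18, 308]), array([0.636, 0.13 , 0.2  ])), (([136.2, 189.6], [129, 182, 20, 14, 97]), array([ 0.485, -0.311,  0.2  ])), (([143.8, 222.8], [136, 217, 16, 13, 161]), array([ 0.611, -0.344,  0.2  ]))]
[(([190.0, 45.5], [174, 32, 34, 29, 458]), array([ 1.049, -0.435,  0.2  ])), (([201.1, 64.3], [192, 55, 19, 20, 137]), array([ 0.931, -0.343,  0.2  ])), (([267.1, 75.1], [258, 63, 20, 23, 327]), array([ 0.669, -0.41 ,  0.2  ])), (([285.2, 87.7], [280, 84, 11, 9, 77]), array([ 0.572, -0.372,  0.2  ])), (([109.8, 109.9], [89, 92, 44, 37, 665]), array([1.049, 0.054, 0.2  ])), (([126.6, 129.3], [114, 117, 26, 25, 210]), array([0.93 , 0.104, 0.2  ])), (([305.9, 137.5], [301, 134, 10, 9, 67]), array([ 0.39, -0.16,  0.2 ])), (([216.9, 287.8], [203, 272, 29, 29, 381]), array([0.353, 0.444, 0.2  ]))]
[(([162.2, 157.8], [144, 140, 38, 37, 1098]), array([ 0.485, -0.277,  0.2  ])), (([257.0, 246.8], [221, 209, 72, 75, 4224]), array([ 0.545, -0.34 ,  0.2  ]))]
```

View pics/held.png

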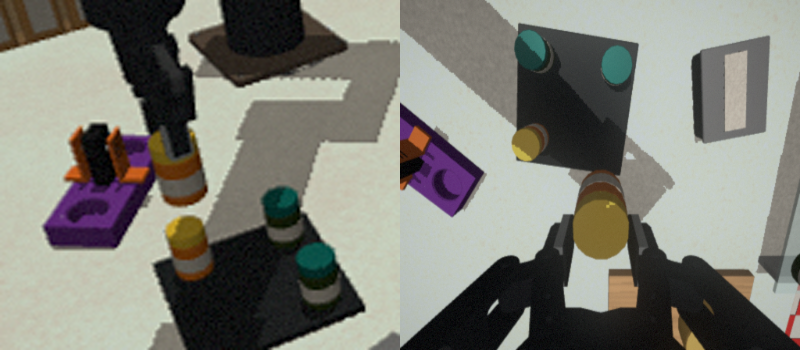

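The held jar hangs upright, gripped by the lid, and lifted free. Next I carry it to the near side of the carrier, turned 24°, and measure the pockets again.

Emit:
send_rows(
  steps=[
    [0.02, 0.003, -0.03, -4, -0.3],
    [0.06, 0.006, -0.05, -8, -0.3],
    [0.1, 0.01, -0.05, -12, -0.3],
    [0.145, 0.014, -0.05, -16, -0.3],
    [0.19, 0.018, -0.05, -20, -0.3],
    [0.235, 0.022, -0.05, -24, -0.3],
    [0.275, 0.025, -0.05, -24, -0.3],
    [0.306, 0.027, -0.05, -24, -0.3],
    [0.306, 0.027, -0.05, -24, -0.3],
    [0.306, 0.027, -0.05, -24, -0.3],
    [0.306, 0.027, -0.05, -24, -0.3],
  ],
)

```text
time: 8.8
eef_pos: [0.573, -0.0153, 0.2585]
tcp_rot: [0.545, 0.838, -0.001, -0.001]
contact_force: [0.4, -0.4, -0.7]
opening: 0.434
finger_force: 40.5
```

```bash
cat > pk.py <<'E'
from h import *
def pockets(cl,cr,im=None,K=None,T=None):
    if im is None: im,K,T=cam("wrist")
    I=np.linalg.inv(T); out=[]
    for nm,c in(("L",cl),("R",cr)):
        q=I@[*c,.042,1]; k=K@[q[0],-q[1],-q[2]]; u,v=k[:2]/k[2]; rr=.023*K[0,0]/-q[2]
        w=int(rr*1.6); u0,v0=int(u)-w,max(int(v)-w,0); g=cv2.cvtColor(im,cv2.COLOR_RGB2GRAY)[v0:v0+2*w,max(u0,0):u0+2*w]
        if min(g.shape or [0])<10: print(nm,"out",u,v); continue
        g=cv2.GaussianBlur(cv2.resize(g,None,fx=4,fy=4,interpolation=2),(0,0),3)
        H=cv2.HoughCircles(g,cv2.HOUGH_GRADIENT_ALT,1,8,param1=40,param2=0.2,minRadius=int(rr*3.3),maxRadius=int(rr*4.5))
        for h in ([] if H is None else H[0][:4]):
            p=((h[0]-1.5)/4+max(u0,0),(h[1]-1.5)/4+v0); print(nm,"pred",round(u,1),round(v,1),round(rr,1),"got",np.round(p,1),round(float(h[2])/4,1),"z42",onplane(K,T,p,.042)[:2].round(4),"z20",onplane(K,T,p,.02)[:2].round(4))
E
python3 - <<'E'
from pk import *
L=(.492,.1728);Rr=(.5406,.0592)
for k in "AB":
    d=np.load(f"w{k}.npz"); pockets(L,Rr,d["im"],d["K"],d["T"])
s=ctrl.get_state(); print(s["eef_pos"],R.from_quat(s["tcp_rot"]).as_matrix().round(3).tolist(),s["finger_force"])
im,K,T=cam("wrist"); np.savez("wF.npz",im=im,K=K,T=T); pockets(L,Rr,im,K,T)
for lo,hi in(((3,170,60),(16,255,255)),):
    for x in blobs(im,lo,hi,30)[0]: print("or",x,onplane(K,T,x[0],.09).round(4))
E
```

```text
L pred 228.4 119.9 17.4 got [228.1 119.9] 17.7 z42 [0.4916 0.1729] z20 [0.4896 0.1714]
L pred 193.4 51.4 18.7 got [192.9  49.9] 19.3 z42 [0.4915 0.1746] z20 [0.487  0.1778]
R pred 235.3 144.1 17.0 got [238.1 142.6] 14.9 z42 [0.5444 0.0611] z20 [0.5429 0.058 ]
[ 0.57304951 -0.0152759   0.25846834] [[-0.406, 0.914, -0.002], [0.914, 0.406, -0.0], [0.001, -0.002, -1.0]] 40.47414243221283
L pred 259.6 -15.4 19.9 got [261.9  31.1] 20.1 z42 [0.5141 0.1302] z20 [0.5126 0.1344]
L pred 259.6 -15.4 19.9 got [253.6  44.6] 18.1 z42 [0.5109 0.1128] z20 [0.5092 0.116 ]
R pred 257.9 97.2 17.9 got [258.9  96.9] 16.6 z42 [0.5415 0.0601] z20 [0.5416 0.0603]
or ([281.6, 43.9], [279, 38, 6, 11, 32]) [0.5417 0.1186 0.09  ]
or ([3.1, 245.6], [0, 237, 10, 17, 102]) [ 0.3075 -0.2498  0.09  ]
or ([117.4, 269.8], [109, 268, 16, 7, 39]) [ 0.4564 -0.2238  0.09  ]
or ([107.7, 282.6], [95, 278, 23, 14, 121]) [ 0.4496 -0.2493  0.09  ]
```

Emit:
send_rows(
  steps=[
    [0.04, 0, 0.02, 0, -0.3],
    [0.079, 0.001, 0.04, 0, -0.3],
    [0.079, 0.001, 0.08, 0, -0.3],
    [0.079, 0.001, 0.12, 0, -0.3],
    [0.079, 0.001, 0.16, 0, -0.3],
    [0.079, 0.001, 0.185, 0, -0.3],
    [0.079, 0.001, 0.185, 0, -0.3],
    [0.079, 0.001, 0.185, 0, -0.3],
  ],
)

```text
time: 9.65
eef_pos: [0.5426, 0.0572, 0.0751]
tcp_rot: [0.545, 0.838, -0.0, -0.0]
contact_force: [0.1, -0.2, 0.3]
opening: 0.44
finger_force: 40.5
```

Emit:
send_rows(
  steps=[
    [0, 0, 0.006, 0, -0.3],
    [0, 0, 0.012, 0, -0.3],
    [0, 0, 0.016, 0, -0.3],
    [0, 0, 0.016, 0, -0.3],
  ],
)

```text
time: 10.05
eef_pos: [0.5419, 0.0582, 0.0585]
tcp_rot: [0.545, 0.839, -0.0, -0.0]
contact_force: [-1.4, 1.1, -0.6]
opening: 0.439
finger_force: 40.5
```

Emit:
send_rows(
  steps=[
    [0, 0, 0.005, 0, -0.3],
    [0, 0, 0.01, 0, -0.3],
    [0, 0, 0.013, 0, -0.3],
    [0, 0, 0.013, 0, -0.3],
  ],
)

```text
time: 10.45
eef_pos: [0.5417, 0.0582, 0.045]
tcp_rot: [0.545, 0.839, -0.0, -0.001]
contact_force: [0.2, -0.0, -1.5]
opening: 0.443
finger_force: 40.5
```

Emit:
send_rows(
  steps=[
    [0, 0, 0.003, 0, -0.3],
    [0, 0, 0.005, 0, -0.3],
    [0, 0, 0.005, 0, -0.3],
    [0, 0, 0.005, 0, -0.3],
  ],
)

```text
time: 10.85
eef_pos: [0.5425, 0.0581, 0.0411]
tcp_rot: [0.545, 0.839, 0.0, 0.0]
contact_force: [-0.4, 0.3, 0.8]
opening: 0.444
finger_force: 40.7
```

Emit:
send_rows(
  steps=[
    [0, 0, 0.001, 0, -0.3],
    [0, 0, 0.002, 0, -0.3],
    [0, 0, 0.003, 0, -0.3],
    [0, 0, 0.003, 0, -0.3],
  ],
)

```text
time: 11.25
eef_pos: [0.5429, 0.0581, 0.0409]
tcp_rot: [0.544, 0.839, -0.0, -0.0]
contact_force: [-6.5, 0.5, 15.8]
opening: 0.441
finger_force: 42.1
```

Contact of 16 N at TCP z 0.041, exactly the predicted seated height. Release and back off.

Emit:
send_rows(
  steps=[
    [0, 0, -0.002, 0, 0.3],
    [0, 0, -0.002, 0, 0.6],
    [0, 0, -0.002, 0, 0.7],
    [0, 0, -0.002, 0, 0.7],
    [0, 0, -0.03, 0, 0.7],
    [0, 0, -0.07, 0, 0.7],
    [0, 0, -0.12, 0, 0.7],
    [0, 0, -0.17, 0, 0.7],
    [0, 0, -0.22, 0, 0.7],
    [0, 0, -0.22, 0, 0.7],
    [0, 0, -0.22, 0, 0.7],
  ],
)

```text
time: 12.35
eef_pos: [0.543, 0.0581, 0.2594]
tcp_rot: [0.545, 0.839, 0.001, 0.002]
contact_force: [-0.8, 0.6, -0.3]
opening: 0.85
finger_force: 0.0
```

```bash
python3 - <<'E'
from pk import *
for n in("scene","side","wrist"):
    im,K,T=cam(n)
    for x in blobs(im,(17,130,60),(33,255,255),25)[0]:
        q=onplane(K,T,x[0],.074)
        if .4<q[0]<.65 and -.4<q[1]<.25: print(n,x,q.round(4))
print(ctrl.get_state()["eef_pos"])
E
```

```text
scene ([274.2, 188.6], [267, 183, 19, 12, 148]) [0.5431 0.0601 0.074 ]
scene ([143.9, 222.6], [136, 216, 16, 14, 166]) [ 0.4529 -0.3062  0.074 ]
side ([305.7, 137.4], [301, 133, 10, 10, 73]) [ 0.4364 -0.2925  0.074 ]
side ([233.1, 187.8], [227, 183, 13, 11, 106]) [0.5443 0.057  0.074 ]
wrist ([258.5, 164.4], [243, 148, 32, 33, 841]) [0.542  0.0595 0.074 ]
[0.54104933 0.05815797 0.25512444]
```

The first jar is confirmed seated from three views (lid at (.5425,.059), z≈.074). Now for the second jar.

Emit:
send_rows(
  steps=[
    [-0.03, -0.025, 0, 0, 0.9],
    [-0.06, -0.05, 0, 0, 0.9],
    [-0.095, -0.08, 0, 0, 0.9],
    [-0.13, -0.11, 0, 0, 0.9],
    [-0.165, -0.14, 0, 0, 0.9],
    [-0.2, -0.167, 0, 0, 0.9],
    [-0.235, -0.196, 0, 0, 0.9],
    [-0.265, -0.222, 0.03, 0, 0.9],
    [-0.288, -0.24, 0.06, 0, 0.9],
    [-0.288, -0.24, 0.1, 0, 0.9],
    [-0.288, -0.24, 0.12, 0, 0.9],
    [-0.288, -0.24, 0.12, 0, 0.9],
  ],
)

```text
time: 13.7
eef_pos: [0.4367, -0.2998, 0.1313]
tcp_rot: [0.545, 0.838, 0.001, -0.006]
contact_force: [-0.5, -0.3, 0.7]
opening: 0.951
finger_force: 0.0
```

```bash
python3 - <<'E'
from pk import *
im,K,T=cam("wrist")
for x in blobs(im,(17,130,60),(33,255,255),100)[0]: print(x,onplane(K,T,x[0],.066).round(4))
s=ctrl.get_state();print(s["eef_pos"],R.from_quat(s["tcp_rot"]).as_matrix()[:2,:2].round(3).tolist())
E
```

```text
([258.6, 197.6], [236, 175, 46, 46, 1673]) [ 0.4385 -0.302   0.066 ]
[ 0.43831837 -0.30102726  0.13433003] [[-0.406, 0.914], [0.914, 0.406]]
```

Emit:
send_rows(
  steps=[
    [0, 0, 0.03, 0, 0.9],
    [0, 0, 0.06, 0, 0.9],
    [0, 0, 0.09, 0, 0.9],
    [0, 0, 0.107, 0, 0.9],
    [0, 0, 0.107, 0, 0.9],
    [0, 0, 0.107, 0, 0.4],
    [0, 0, 0.107, 0, 0],
    [0, 0, 0.107, 0, -0.2],
    [0, 0, 0.107, 0, -0.3],
    [0, 0, 0.107, 0, -0.3],
    [0, 0, 0.107, 0, -0.3],
  ],
  squeeze=40,
)

```text
time: 14.85
eef_pos: [0.4413, -0.304, 0.0331]
tcp_rot: [0.545, 0.839, -0.001, 0.002]
contact_force: [-1.8, -0.8, 6.2]
opening: 0.438
finger_force: 39.6
```

Emit:
send_rows(
  steps=[
    [0, 0, -0.02, 0, -0.3],
    [0, 0, -0.06, 0, -0.3],
    [0, 0, -0.1, 0, -0.3],
    [0, 0, -0.15, 0, -0.3],
    [0, 0, -0.19, 0, -0.3],
    [0, 0, -0.23, 0, -0.3],
    [0.03, 0.018, -0.23, 0, -0.3],
    [0.065, 0.038, -0.23, 0, -0.3],
    [0.1, 0.058, -0.23, 0, -0.3],
    [0.135, 0.079, -0.23, 0, -0.3],
    [0.17, 0.099, -0.23, 0, -0.3],
    [0.205, 0.12, -0.23, 0, -0.3],
  ],
)

```text
time: 16.05
eef_pos: [0.466, -0.0648, 0.2609]
tcp_rot: [0.545, 0.839, 0.0, 0.0]
contact_force: [0.8, -0.7, -2.1]
opening: 0.435
finger_force: 40.3
```

Emit:
send_rows(
  steps=[
    [0.035, 0.02, 0, 0, -0.3],
    [0.07, 0.041, 0, 0, -0.3],
    [0.105, 0.061, 0, 0, -0.3],
    [0.14, 0.082, 0, 0, -0.3],
    [0.175, 0.102, 0, 0, -0.3],
    [0.2076, 0.121, 0, 0, -0.3],
    [0.2076, 0.121, 0, 0, -0.3],
    [0.2076, 0.121, 0, 0, -0.3],
    [0.2076, 0.121, 0, 0, -0.3],
    [0.2076, 0.121, 0, 0, -0.3],
  ],
)

```text
time: 17.05
eef_pos: [0.4925, 0.1713, 0.2608]
tcp_rot: [0.545, 0.838, -0.0, 0.0]
contact_force: [-0.6, 0.4, -1.0]
opening: 0.432
finger_force: 40.3
```

```bash
python3 - <<'E'
from pk import *
for i in range(3):
    s=ctrl.get_state(); im,K,T=cam("wrist"); print(s["eef_pos"].round(4),s["contact_force"].round(1),s["finger_force"])
for x in blobs(im,(17,130,60),(33,255,255),100)[0]: print(x,onplane(K,T,x[0],.074).round(4))
E
```

```text
[0.4925 0.1713 0.2608] [-0.6  0.4 -1. ] 40.346843004226685
[0.4926 0.1713 0.2609] [-1.   0.1 -1.6] 40.34668207168579
[0.4926 0.1714 0.2609] [-0.8  1.1 -0.9] 40.34655153751373
([256.6, 245.1], [222, 208, 70, 73, 4068]) [0.5388 0.0656 0.074 ]
```

Emit:
send_rows(
  steps=[
    [0, 0, 0.04, 0, -0.3],
    [0, 0, 0.08, 0, -0.3],
    [0, 0, 0.12, 0, -0.3],
    [0, 0, 0.16, 0, -0.3],
    [0, 0, 0.185, 0, -0.3],
    [0, 0, 0.185, 0, -0.3],
    [0, 0, 0.191, 0, -0.3],
    [0, 0, 0.197, 0, -0.3],
    [0, 0, 0.201, 0, -0.3],
    [0, 0, 0.201, 0, -0.3],
  ],
)

```text
time: 18.2
eef_pos: [0.4928, 0.1724, 0.0603]
tcp_rot: [0.545, 0.839, 0.0, 0.0]
contact_force: [0.2, 0.9, -1.4]
opening: 0.433
finger_force: 40.4
```

Emit:
send_rows(
  steps=[
    [0, 0, 0.005, 0, -0.3],
    [0, 0, 0.01, 0, -0.3],
    [0, 0, 0.014, 0, -0.3],
    [0, 0, 0.014, 0, -0.3],
  ],
)

```text
time: 18.6
eef_pos: [0.4918, 0.1722, 0.0449]
tcp_rot: [0.545, 0.839, -0.001, -0.001]
contact_force: [-0.1, 0.1, -1.7]
opening: 0.437
finger_force: 40.4
```

Emit:
send_rows(
  steps=[
    [0, 0, 0.002, 0, -0.3],
    [0, 0, 0.004, 0, -0.3],
    [0, 0, 0.005, 0, -0.3],
    [0, 0, 0.005, 0, -0.3],
  ],
)

```text
time: 19.0
eef_pos: [0.493, 0.1723, 0.0432]
tcp_rot: [0.544, 0.839, -0.0, -0.0]
contact_force: [-4.5, -1.1, 12.2]
opening: 0.433
finger_force: 41.7
```

Both jars are down (12 N at z 0.043, as predicted). Release, rise, and measure the lids and catches.

Emit:
send_rows(
  steps=[
    [0, 0, -0.002, 0, 0.3],
    [0, 0, -0.002, 0, 0.6],
    [0, 0, -0.002, 0, 0.7],
    [0, 0, -0.002, 0, 0.7],
    [0, 0, -0.03, 0, 0.7],
    [0, 0, -0.07, 0, 0.8],
    [0, 0, -0.12, 0, 1],
    [0, 0, -0.17, 0, 1],
    [-0.04, 0, -0.2, 0, 1],
    [-0.062, 0, -0.2, 0, 1],
    [-0.062, 0, -0.2, 0, 1],
    [-0.062, 0, -0.2, 0, 1],
  ],
)

```text
time: 20.2
eef_pos: [0.5172, 0.1156, 0.2399]
tcp_rot: [0.545, 0.838, -0.0, -0.001]
contact_force: [-0.0, -0.7, 0.1]
opening: 0.997
finger_force: 0.0
```

```bash
python3 - <<'E'
from pk import *
for n in("scene","side","wrist"):
    im,K,T=cam(n)
    for nm,lo,hi in(("yel",(17,130,60),(33,255,255)),("or",(3,170,60),(15,255,255))):
      for x in blobs(im,lo,hi,12)[0]:
        q=onplane(K,T,x[0],.074 if nm=="yel" else .1)
        if .4<q[0]<.65 and 0<q[1]<.25: print(n,nm,x,q.round(4))
s=ctrl.get_state();print(s["eef_pos"].round(4),R.from_quat(s["tcp_rot"]).as_matrix().round(3).tolist())
np.savez("wG.npz",im=im,K=K,T=T)
E
```

```text
scene yel ([292.7, 167.9], [287, 164, 11, 10, 61]) [0.4897 0.1799 0.074 ]
scene yel ([273.7, 188.8], [266, 183, 17, 12, 141]) [0.543  0.0583 0.074 ]
scene yel ([284.0, 202.3], [281, 199, 7, 8, 22]) [0.6119 0.0396 0.074 ]
scene or ([274.7, 176.8], [268, 166, 11, 19, 65]) [0.5253 0.0761 0.1   ]
scene or ([290.7, 181.8], [287, 169, 10, 24, 119]) [0.5746 0.0958 0.1   ]
scene or ([273.7, 195.7], [267, 193, 14, 6, 52]) [0.5973 0.0141 0.1   ]
side yel ([233.1, 187.7], [227, 183, 13, 10, 88]) [0.5446 0.0566 0.074 ]
side yel ([228.4, 217.5], [222, 211, 14, 14, 148]) [0.4931 0.1704 0.074 ]
side or ([221.9, 202.9], [217, 191, 10, 20, 108]) [0.5303 0.1474 0.1   ]
side or ([239.1, 204.1], [235, 191, 10, 22, 111]) [0.4804 0.1245 0.1   ]
side or ([228.3, 224.9], [223, 223, 12, 4, 21]) [0.4678 0.2102 0.1   ]
wrist yel ([256.8, 114.5], [239, 97, 37, 37, 1029]) [0.4906 0.1728 0.074 ]
wrist yel ([257.3, 216.4], [242, 200, 32, 32, 747]) [0.5422 0.0588 0.074 ]
wrist or ([232.8, 166.4], [224, 154, 17, 34, 320]) [0.4885 0.1123 0.1   ]
wrist or ([282.8, 167.2], [276, 155, 17, 33, 301]) [0.5396 0.1341 0.1   ]
[0.5168 0.1164 0.2395] [[-0.408, 0.913, -0.002], [0.913, 0.408, 0.0], [0.001, -0.002, -1.0]]
```

The lids' midpoint (.5164,.1158) and the orange catches, at columns 233 and 283 (mid 258), both match the present TCP xy. I descend on the catches.

Emit:
send_rows(
  steps=[
    [0, 0, 0.04, 0, 1],
    [0, 0, 0.08, 0, 1],
    [0, 0, 0.12, 0, 1],
    [0, 0, 0.15, 0, 1],
    [0, 0, 0.175, 0, 1],
    [0, 0, 0.19, 0, 1],
    [0, 0, 0.195, 0, 1],
    [0, 0, 0.195, 0, 1],
    [0, 0, 0.195, 0, 1],
  ],
)

```text
time: 21.25
eef_pos: [0.5189, 0.1159, 0.0472]
tcp_rot: [0.545, 0.839, 0.001, 0.001]
contact_force: [0.3, 0.1, 0.6]
opening: 1.003
finger_force: 0.0
```

Emit:
send_rows(
  steps=[
    [0, 0, 0, 0, 0.5],
    [0, 0, 0, 0, 0.3],
    [0, 0, 0, 0, 0.1],
    [0, 0, 0, 0, -0.1],
    [0, 0, 0, 0, -0.3],
    [0, 0, 0, 0, -0.5],
    [0, 0, 0, 0, -0.5],
    [0, 0, 0, 0, -0.5],
    [0, 0, 0, 0, -0.5],
  ],
  squeeze=50,
)

```text
time: 22.15
eef_pos: [0.5186, 0.1155, 0.0493]
tcp_rot: [0.544, 0.839, -0.0, 0.0]
contact_force: [-7.3, -0.5, 15.5]
opening: 0.291
finger_force: 49.8
```

Emit:
send_rows(
  steps=[
    [0, 0, -0.001, 0, -0.5],
    [0, 0, -0.002, 0, -0.5],
    [0, 0, -0.003, 0, -0.5],
    [0, 0, -0.004, 0, -0.5],
    [0, 0, -0.004, 0, -0.5],
  ],
)

```text
time: 22.65
eef_pos: [0.5177, 0.1157, 0.0494]
tcp_rot: [0.545, 0.839, 0.0, -0.0]
contact_force: [0.4, -0.7, -0.9]
opening: 0.288
finger_force: 49.5
```

```bash
python3 - <<'E'
from pk import *
d=np.load("wG.npz")
for n in("scene","side"):
    im,K,T=cam(n); save(im,n+"_pinch.png")
    for nm,lo,hi in(("yel",(17,130,60),(33,255,255)),("or",(3,170,60),(15,255,255))):
      for x in blobs(im,lo,hi,8)[0]:
        q=onplane(K,T,x[0],.074 if nm=="yel" else .09)
        if .4<q[0]<.65 and 0<q[1]<.25: print(n,nm,x,q.round(4))
for i in range(2):
    cam("wrist"); s=ctrl.get_state();print(s["eef_pos"].round(4),s["contact_force"].round(1),s["wrist_torque"].round(2),s["opening"],s["finger_force"])
E
```

```text
scene yel ([294.3, 170.2], [292, 167, 6, 7, 28]) [0.5033 0.1747 0.074 ]
scene yel ([273.5, 188.5], [267, 183, 14, 12, 141]) [0.5414 0.0588 0.074 ]
scene yel ([291.4, 193.9], [289, 192, 5, 5, 8]) [0.5945 0.0823 0.074 ]
scene yel ([282.1, 204.6], [280, 203, 5, 5, 8]) [0.6167 0.0286 0.074 ]
scene yel ([278.3, 205.8], [276, 204, 5, 5, 10]) [0.6144 0.0169 0.074 ]
scene or ([289.1, 182.8], [284, 172, 13, 19, 121]) [0.5647 0.0987 0.09  ]
scene or ([275.3, 180.8], [271, 178, 8, 6, 18]) [0.5314 0.0736 0.09  ]
scene or ([272.7, 195.7], [267, 192, 13, 7, 48]) [0.585  0.0205 0.09  ]
side yel ([229.9, 189.8], [228, 189, 5, 3, 11]) [0.5491 0.0699 0.074 ]
side yel ([228.5, 217.5], [222, 211, 14, 14, 149]) [0.4928 0.1702 0.074 ]
side or ([223.0, 206.8], [219, 203, 9, 9, 65]) [0.5235 0.1527 0.09  ]
side or ([238.6, 208.2], [234, 204, 10, 9, 76]) [0.4775 0.1329 0.09  ]
side or ([229.1, 224.5], [223, 221, 13, 6, 27]) [0.4705 0.2019 0.09  ]
[0.5177 0.1156 0.0494] [ 0.9 -0.4 -2. ] [-0.1  -0.38 -0.01] 0.2843153899479011 49.399412870407104
[0.5176 0.1157 0.0494] [ 1.  -1.2 -3. ] [-0.1  -0.37 -0.04] 0.28895072536856387 49.35374200344086
```

Emit:
send_rows(
  steps=[
    [0, 0, -0.001, 0, -0.5],
    [0, 0, -0.002, 0, -0.5],
    [0, 0, -0.003, 0, -0.5],
    [0, 0, -0.004, 0, -0.5],
    [0, 0, -0.004, 0, -0.5],
  ],
)

```text
time: 23.35
eef_pos: [0.5172, 0.1157, 0.0537]
tcp_rot: [0.545, 0.839, -0.0, -0.001]
contact_force: [0.2, 0.4, -4.3]
opening: 0.281
finger_force: 49.4
```

It moved up 4.3 mm with only the load's weight on the wrist, so it is unlocked. I continue slowly and check that the carrier follows.

Emit:
send_rows(
  steps=[
    [0, 0, -0.003, 0, -0.5],
    [0, 0, -0.007, 0, -0.5],
    [0, 0, -0.012, 0, -0.5],
    [0, 0, -0.017, 0, -0.5],
    [0, 0, -0.022, 0, -0.5],
    [0, 0, -0.027, 0, -0.5],
    [0, 0, -0.027, 0, -0.5],
  ],
)

```text
time: 24.05
eef_pos: [0.5185, 0.1157, 0.082]
tcp_rot: [0.545, 0.839, 0.001, 0.001]
contact_force: [-0.2, -0.2, -4.9]
opening: 0.291
finger_force: 49.4
```

```bash
cat > lv.py <<'E'
from pk import *
def best(im,lo,hi): 
    return [x for x in blobs(im,lo,hi,8)[0]]
s=ctrl.get_state();print(s["eef_pos"].round(4),s["contact_force"].round(1),s["wrist_torque"].round(2),s["opening"],s["finger_force"])
for n in("scene","side","wrist"):
    im,K,T=cam(n); np.savez("lv_"+n+".npz",im=im,K=K,T=T)
    for x in best(im,(17,130,60),(33,255,255)):
        # height along ray at which x,y is nearest to a known jar
        o,d=ray(K,T,x[0])
        for j,c in(("L",(.4918,.1728)),("R",(.5423,.0588))):
            t=-((o[:2]-c)@d[:2])/(d[:2]@d[:2]); p=o+t*d
            if np.linalg.norm(p[:2]-c)<.012 and 0.06<p[2]<.25 and n!="wrist": print(n,j,x,"z",p[2].round(4),"miss",np.linalg.norm(p[:2]-c).round(4))
        if n=="wrist" and x[1][4]>80: print(n,x)
E
python3 lv.py
```

```text
[0.5185 0.1157 0.082 ] [-0.2 -0.2 -4.9] [ 0.02 -0.   -0.03] 0.2908408004358928 49.37888503074646
scene L ([295.0, 161.2], [293, 157, 5, 9, 33]) z 0.103 miss 0.01
scene R ([274.1, 179.6], [267, 174, 15, 12, 139]) z 0.106 miss 0.0009
side L ([229.3, 183.0], [227, 182, 5, 3, 11]) z 0.2425 miss 0.009
side L ([227.9, 211.3], [221, 205, 15, 14, 152]) z 0.11 miss 0.0001
wrist ([254.3, 129.1], [214, 88, 81, 83, 5215])
wrist ([255.3, 324.6], [224, 302, 63, 41, 1790])
```

The jars rose with the carrier (lid z ≈ .107) and the wrist torque is near zero, so it is level. I raise it the remaining 87 mm.

Emit:
send_rows(
  steps=[
    [0, 0, -0.005, 0, -0.5],
    [0, 0, -0.014, 0, -0.5],
    [0, 0, -0.024, 0, -0.5],
    [0, 0, -0.036, 0, -0.5],
    [0, 0, -0.048, 0, -0.5],
    [0, 0, -0.06, 0, -0.5],
    [0, 0, -0.072, 0, -0.5],
    [0, 0, -0.08, 0, -0.5],
    [0, 0, -0.085, 0, -0.5],
    [0, 0, -0.088, 0, -0.5],
    [0, 0, -0.088, 0, -0.5],
    [0, 0, -0.088, 0, -0.5],
  ],
)

```text
time: 25.4
eef_pos: [0.5173, 0.1157, 0.1682]
tcp_rot: [0.545, 0.839, -0.0, -0.0]
contact_force: [-0.0, -0.0, -5.7]
opening: 0.284
finger_force: 49.4
```

```bash
python3 lv.py; python3 - <<'E'
from h import *
# tilt check: wood underside/top edges unseen; lid L vs R heights and pesto unmoved
for n in("scene","side"):
    d=np.load(f"lv_{n}.npz"); 
    for x in blobs(d["im"],(75,120,30),(100,255,255),25)[0]:
        q=onplane(d["K"],d["T"],x[0],.07)
        if .4<q[0]<.65 and -.3<q[1]<-.1: print(n,"pesto",x[0],q.round(3))
s=ctrl.get_state();print(s["time"],s["eef_pos"].round(4),s["contact_force"].round(1),s["finger_force"])
E
```

```text
[0.5173 0.1157 0.1682] [-0.  -0.  -5.7] [-0.03 -0.03  0.01] 0.2842159545533325 49.41403806209564
scene L ([295.8, 135.6], [293, 131, 6, 10, 46]) z 0.192 miss 0.0084
scene R ([274.3, 153.4], [267, 148, 15, 12, 139]) z 0.1927 miss 0.0005
scene R ([276.7, 172.7], [271, 169, 12, 8, 25]) z 0.1298 miss 0.0081
side R ([228.6, 163.8], [226, 162, 6, 4, 20]) z 0.1939 miss 0.0115
side L ([227.2, 193.5], [220, 187, 15, 14, 166]) z 0.1962 miss 0.0012
wrist ([254.3, 129.1], [214, 89, 81, 82, 5218])
wrist ([255.2, 325.1], [224, 302, 63, 41, 1713])
scene pesto [181.7, 210.6] [ 0.464 -0.203  0.07 ]
scene pesto [195.7, 233.7] [ 0.571 -0.217  0.07 ]
side pesto [266.0, 139.6] [ 0.562 -0.211  0.07 ]
side pesto [289.9, 151.2] [ 0.457 -0.2    0.07 ]
25.55 [0.5174 0.1157 0.1682] [-0.1  0.3 -4.7] 49.41818118095398
```

The carrier is up about 119 mm. Both lids are level (.193–.196), the picture of the load in the wrist view hasn't changed during the rise, so nothing is slipping, and the pesto jars haven't moved. Handing in.

```bash
python3 -c "
from plant import ctrl
print(ctrl.sign_off())"
```

```text
the job is handed in; nothing more can be done
None
```

Handed in at about 25.6 s: both honey jars are fully seated, and the carrier is unlocked and held level about 12 cm above its dock. The pesto jars have not moved; I did not re-measure the other goods.

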